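# Gauge a wax blank and file the batch

## Task

Check one wax blank of this batch and put the batch away: turn the gauge's switch knob clockwise until it clicks over to on, lay the blue sample blank along the anvil of the height gauge and press the sprung foot gently down onto it for a moment to take the reading, then let it spring back up. Lay every wax blank, the blue one and all the green ones there are, flat in the stock box, one to a cell, and after the reading turn the switch back anticlockwise until it clicks off. Leave the other things on the bench where they are.

Things in the scene. Friction and masses are not known exactly. Their poses are not given: they have to be found in the camera images.
- sample: the blue sample blank: a sawn bar of hard carving wax, 110 x 34 x 34 mm, 0.1 to 0.17 kg; origin at its middle, x along its length. It starts flat on the bench.
- blank_a: a green wax blank like the blue one: bar 110 x 34 x 34 mm, 0.1 to 0.17 kg; origin at its middle, x along its length. It starts flat on the bench; two to four of the four green blanks are there.
- blank_b: a green wax blank like the blue one: bar 110 x 34 x 34 mm, 0.1 to 0.17 kg; origin at its middle, x along its length. It starts flat on the bench; two to four of the four green blanks are there.
- blank_c: a green wax blank like the blue one: bar 110 x 34 x 34 mm, 0.1 to 0.17 kg; origin at its middle, x along its length. It starts flat on the bench; two to four of the four green blanks are there.
- blank_d: a green wax blank like the blue one: bar 110 x 34 x 34 mm, 0.1 to 0.17 kg; origin at its middle, x along its length. It starts flat on the bench; two to four of the four green blanks are there.
- stock_box: low wooden box fixed to the bench, 138 (x) x 314 (y) x 22 mm high, with five cells side by side along its y axis; origin at the middle of its underside. Walls and dividers 4 mm thick, all as high as the box; floor 5 mm thick. Each cell is 130 mm long (x) and 58 mm wide (y), their middles at y = -124, -62, 0, 62 and 124 mm; a blank lies in it lengthwise, 17 mm proud.
- gauge: the height gauge, fixed to the bench: base plate 245 x 90 x 8 mm, steel anvil, and a blue housing 46 x 60 mm, 66 mm high, whose near face is 82 mm ahead (x) of the anvil's middle. Origin on the bench under the anvil's middle, x along the anvil to the housing.
- anvil (a point): middle of the anvil's top, 12 mm above the bench, x towards the housing. The anvil is 60 mm wide and runs from 105 mm behind to 60 mm ahead of this point. The blank belongs centred here, its length along x, one end then under the foot; as the foot overhangs that end, set it down 40 mm short and slide it in along x, and draw it out the same way.
- foot (a point): underside of the gauge's 14 mm brass foot, on an arm 38 mm ahead (x) of the anvil's middle; raised, it stands 58 mm over the anvil, so 24 mm over a blank lying there. The arm (16 mm wide, its top 18 mm over the foot's underside) runs from the foot to the housing.
- press_pad (a point): middle of the top of the red press pad, 36 mm across, on the gauge's carriage above the housing, 105 mm ahead (x) of the anvil's middle; raised, it stands 106 mm over the bench. Pressing it straight down lowers the foot with it; the spring (3 N at the top, 5 N at 24 mm) brings both back up when let go.
- gauge_slide (a joint): travel of the gauge's carriage and foot, in m: 0 raised, growing downward to 0.052; the height under the foot is 0.058 less this, so it reads 0.024 when the foot rests on a blank on the anvil, and more if it misses the blank
- knob_grip (a point): middle of the top of the switch knob's grip bar, on its turning axis, 100 mm over the bench; x along the bar. The black bar is 60 x 16 mm and 32 mm high, over a disc 60 mm across and 8 mm high, on a grey switch box 110 x 110 x 60 mm fixed to the bench.
- knob (a joint): angle of the switch knob, in rad: 0 off, growing clockwise from above to 1.2 on (both are stops). A sprung detent resists (at most about 0.2 N m) up to the middle, 0.6, and past it carries the knob over to the other end; let go short of the middle it springs back. The bar's white line points to a white dot at off and a green dot at on.
- pliers: pliers with red grips, lying, 155 mm long; a bystander, origin near its middle
- flux: brown glass bottle, 52 x 120 mm; a bystander, origin under its middle
- mug: white mug, 80 x 90 mm; a bystander, origin under its middle
- solder_block: grey soldering block 150 x 100 x 45 mm; a bystander, origin under its middle
- crucible: small clay crucible, 52 x 40 mm; a bystander, origin under its middle
- hammer: hammer, lying; a bystander, x along its handle, head to +x
- tin: yellow plastic box 90 x 60 x 30 mm; a bystander, origin under its middle
Mind the look-alikes: they are no part of the job. There is more than one size of the sample; the one meant has the size given above.

How it is judged:
By the outcome, as a careful person would: the job done as asked, in the order asked, and still so for the second after the job is handed in, with the robot touching nothing.
Of blank_a, blank_b, blank_c, blank_d only 2 to 4 are there at a start; the rules pass over those that are not, and their reading is None.
At some moment in a run one of sample, blank_a, blank_b, blank_c, blank_d may be knocked a few centimetres aside while the robot is not near it.
Once in a run the grip may slacken for a moment while it holds something.
It also fails if it takes over 208 s, if anything falls off the work surface, if the arm or the gripper's body presses on something with over 40 N, if the wrist force passes 120 N, or if a joint passes its speed limit or range.

## Robot

A 6-joint arm with a two-finger parallel gripper is mounted at the origin on the work surface. World frame = base frame: x ahead of the robot, y to its left, z up, the work surface at z = 0. Lengths are in m, angles in rad, forces in N, time in s.
With the tool pointing down it reaches from about 0.35 to 0.775 m from the base axis. Payload 5.5 kg.
Tool frame: the origin (TCP) lies on the centre line of the jaws, within the pads' length; the fingertips stand 22 mm ahead of it and the grasp point (between the pads) lies 3 mm ahead of it; x points along the fingers, y is the direction in which the jaws open and shut, and the axes are right-handed (so a half turn about x gives the same grasp; the last joint's range is limited). The gripper opens to 85 mm and grips with 20 to 120 N. Pads are 22 mm wide; open, the fingers measure 114 mm over their backs; the gripper's body (76 mm by 85 mm) begins 54 mm behind the grasp point. The pads swing forward as they close: fully open they stand 13 mm farther back than shut.
Start: joints at [-1.418, 0.313, 0.046, 1.304, 0, 1.431], TCP at [0.166, -0.551, 0.253] pointing down, gripper open.
Joint ranges: [-2.76, 2.76], [-0.86, 1.69], [-1.03, 1.26], [-2.2, 2.34], [-1.47, 1.5], [-3.14, 3.14]. Speed limits (rad/s): [2.57, 2.57, 3.14, 3.14, 3.14, 3.14].

## Interface

Orientations are given as a unit quaternion [x, y, z, w].
In Python, from rig import status, grab_frame, camera_params, bot, models gives the robot as it stands.
- The arm moves only by the shell command python3 -m jog 'ROWS' [OPENING] [FORCE]. ROWS is JSON, a list that holds one entry, the list of rows, each a list of 6 numbers: the shift along the tool's x, y, z in cm, then the turn, a rotation vector about the tool's x, y, z in rad. A call has 1 to 5 rows; each row is the pose to reach, as a shift and turn from the pose commanded when the call began, along the tool's axes at that moment; what a row does not reach only later rows make up. A row lasts 1/10 s, in which the tool goes at most 50 mm and 8.59 degrees, less where a joint would pass 70% of its speed; a pose out of reach is approached as far as the arm can. A call with a gripper value outside its range is refused whole. OPENING is the closure in counts, from 0 (fully open) to 255 (shut), set as the call begins (- or left out, the last holds). The fingers move at their own pace and stop on an object; FORCE is the grip in N (left out, the last holds). Time passes only in rows, so rows that repeat a pose let the fingers close. It gives the time, the measured TCP pose, the force and the opening at its end, in the units of the state.
- status.sense(): the state, without advancing time (a new reading comes with each control period).
- grab_frame(name): name is "scene" or "side" or "wrist"; returns the picture (420x560x3 uint8, red, green, blue); there is no depth.
- camera_params(name): a dict with "fx", "fy", "cx", "cy" (pixels), "R" (3x3) and "t" (3): a world point X has camera coordinates R X + t. Camera axes: x right, y down, z forward; pixel columns grow to the right and rows downward; lengths in m; the calibration is good to about 2 mm. A picture is of the moment at which its call begins: read the wrist's pose just before it. camera_params takes no time and is no camera call; for the wrist camera it gives the pose at the moment of the call.
- bot.close_job(): hands the job in, once; it reports no verdict.
Trained networks look in the newest picture that a camera, given by its name, has taken for a name from the list of things; names that differ only in an ending like _2 or _b are one class to them, and where a whole thing is asked for, a point or a joint stands for the part that bears it (a point fixed in the world has none). Each returns a list of dicts, best first, with "score" (0 to 1); they miss things now and then, are a little off and sometimes report something else, mostly with a low value. They report only what shows in the picture. A call takes as long as a camera call. They do not tell look-alikes from the thing itself.
- models.masks_of(name, camera): "pixels" (420x560 bool, what is visible of it).
- models.pinpoint(name, camera): "xyz" ([x, y, z] in m, in the coordinates of the camera as it stood for that picture, good to about 4 mm: a listed point, or the origin of a listed thing).
The state is a dict: "clock": time; "joints": joint angles; "joint_vel": joint speeds; "joint_torque": joint torques, N m; "tool_pos": TCP position; "tool_rot": TCP orientation; "ft_force": force on the tool from outside, world axes, zero at the start; "moment": the same for the moment, N m; "finger_gap": finger opening in m.
Only numpy, scipy, OpenCV 4.12 (cv2) and the standard library are available. Lean on these libraries where they do the work, as an engineer would, in place of code of your own. Each camera call takes 0.05 s, during which the arm holds its last target. There are 200 camera calls.

## Working session

There is one attempt and no reset: what is moved stays moved. The work goes in short steps, Python scripts to look and compute and a shell command to move; the robot and the scene stay as the last step left them, time stands still between calls to the robot, and variables do not carry over. Pictures are saved under pics/ and viewed, about 12 in all and at most 16, crops included, and the job is handed in when it is done.

```bash
ls; mkdir -p pics
cat > h.py <<'E'
import numpy as np, cv2
from rig import status, grab_frame, camera_params, bot, models
from scipy.spatial.transform import Rotation as R
def pic(cam,fn=None):
    p=camera_params(cam); im=grab_frame(cam)
    if fn: cv2.imwrite('pics/'+fn,cv2.cvtColor(im,cv2.COLOR_RGB2BGR))
    return im,p
def w(p,xyz): return np.array(p['R']).T@(np.array(xyz)-np.array(p['t']))
def proj(p,X):
    c=np.array(p['R'])@np.array(X)+np.array(p['t']); return c[:2]/c[2]*[p['fx'],p['fy']]+[p['cx'],p['cy']]
def ray(p,u,v,z):
    d=np.array(p['R']).T@np.array([(u-p['cx'])/p['fx'],(v-p['cy'])/p['fy'],1]); o=-np.array(p['R']).T@np.array(p['t'])
    return o+d*(z-o[2])/d[2]
E
python3 - <<'E'
from h import *
s=status.sense();print(s)
for c in ['scene','side','wrist']:
    im,p=pic(c,c+'0.png'); print(c,np.round(-np.array(p['R']).T@np.array(p['t']),3),np.round(np.array(p['R'])[2],2), p['fx'])
    if c!='wrist':
        for n in ['sample','blank_a','stock_box','gauge','anvil','foot','press_pad','knob_grip']:
            print(n,[(round(d['score'],2),np.round(w(p,d['xyz']),3).tolist()) for d in models.pinpoint(n,c)])
E
```

```text
pics
{'clock': 0.0, 'joints': array([-1.41761630e+00,  3.14017942e-01,  4.49655394e-02,  1.30359886e+00,
        1.67683803e-05,  1.43118403e+00]), 'joint_vel': array([-1.72138319e-03, -7.74983523e-04, -7.92541345e-05, -2.46187719e-03,
        2.27258193e-03, -1.41191039e-03]), 'joint_torque': array([-1.27834801e-05, -4.80622530e+01,  2.98535174e+01,  1.94092747e-02,
       -1.64235013e-05,  6.01482895e-06]), 'tool_pos': array([ 0.16587559, -0.55005725,  0.25239336]), 'tool_rot': array([ 0.69954419,  0.10380415, -0.69954123,  0.10249246]), 'ft_force': array([ 0.65483718, -0.18378376, -0.07183173]), 'moment': array([-0.02825246,  0.02630426, -0.01667013]), 'finger_gap': 0.08524917955485711}
scene [ 1.114 -0.513  1.276] [-0.37  0.35 -0.86] 493.307474515888
sample [(0.65, [0.426, 0.0, 0.026]), (0.62, [0.642, 0.147, 0.014]), (0.62, [0.609, 0.032, 0.013]), (0.28, [0.499, -0.365, -0.0])]
blank_a [(0.72, [0.468, -0.141, 0.022]), (0.68, [0.624, 0.249, 0.017])]
stock_box [(0.74, [0.451, 0.272, -0.005])]
gauge [(0.62, [0.499, -0.362, -0.002])]
anvil [(0.74, [0.501, -0.367, 0.014])]
foot [(0.86, [0.531, -0.38, 0.066])]
press_pad [(0.69, [0.6, -0.397, 0.107])]
knob_grip [(0.59, [0.614, -0.128, 0.097]), (0.18, [0.469, -0.139, 0.021])]
side [0.322 0.924 1.108] [ 0.19 -0.67 -0.72] 429.48899458665045
sample [(0.94, [0.641, 0.147, 0.017]), (0.69, [0.605, 0.036, 0.009]), (0.58, [0.431, 0.005, 0.018])]
blank_a [(0.81, [0.474, -0.145, 0.018]), (0.58, [0.623, 0.244, 0.017])]
stock_box [(0.86, [0.453, 0.273, 0.0])]
gauge [(0.75, [0.5, -0.365, -0.002])]
anvil [(0.85, [0.499, -0.368, 0.014])]
foot [(0.69, [0.532, -0.377, 0.069])]
press_pad [(0.63, [0.605, -0.394, 0.107])]
knob_grip [(0.65, [0.612, -0.127, 0.097])]
wrist [ 0.243 -0.528  0.375] [-0.3  -0.09 -0.95] 307.53594470996615
```

View pics/scene0.png

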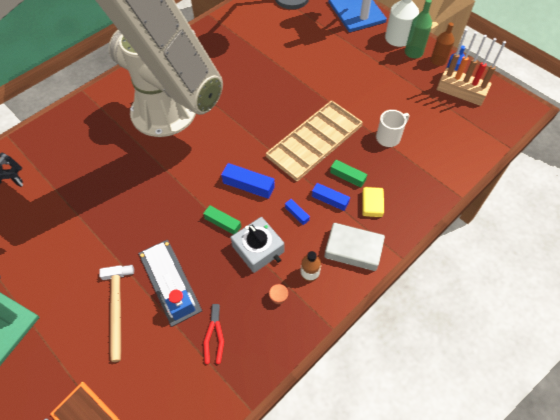

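View pics/side0.png

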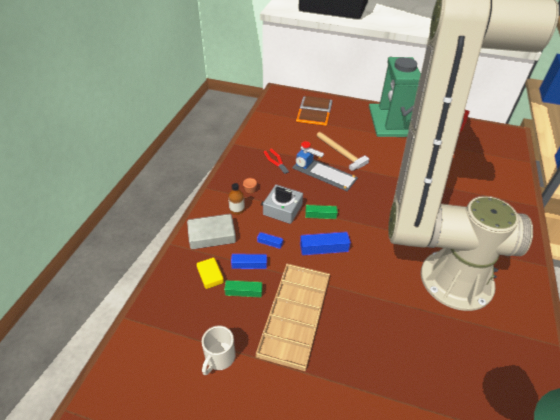

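The scene shows three blue bars: a big one at (247,181), a small one at (297,211), and a middle one at (330,196) that matches the greens and must be the sample. Two greens show, at (222,220) and (348,174), with the box at (315,140), the switch at (257,243) and the gauge at (170,283). The arm may be hiding more. Next I'll fit box poses to the silhouettes and check the knob.

```bash
cat >> h.py <<'E'
from scipy.optimize import minimize
def boxmask(p,x,y,a,dim,z0):
    c,s=np.cos(a),np.sin(a); P=[]
    for i in(-.5,.5):
        for j in(-.5,.5):
            for k in(0,1):
                P.append(proj(p,[x+c*i*dim[0]-s*j*dim[1],y+s*i*dim[0]+c*j*dim[1],z0+k*dim[2]]))
    h=cv2.convexHull(np.array(P,np.float32)); m=np.zeros((420*4,560*4),np.uint8)
    cv2.fillConvexPoly(m,np.round(h*4+1.5).astype(np.int32),1); return m
def fitbox(views,x,y,dim,z0=0.):
    """views: list of (params, bool mask). returns x,y,angle,mean IoU"""
    M=[cv2.resize(m.astype(np.uint8),None,fx=4,fy=4,interpolation=cv2.INTER_NEAREST) for _,m in views]
    def cost(q):
        t=0
        for (p,_),m in zip(views,M):
            b=boxmask(p,q[0]/100,q[1]/100,q[2]/10,dim,z0); t+=(b&m).sum()/max(1,(b|m).sum())
        return 1-t/len(views)
    g=min(((cost([x*100,y*100,a*10]),a) for a in np.arange(0,np.pi,.15)))[1]
    r=minimize(cost,[x*100,y*100,g*10],method='Nelder-Mead',options=dict(initial_simplex=[[x*100,y*100,g*10],[x*100+1,y*100,g*10],[x*100,y*100+1,g*10],[x*100,y*100,g*10+1.5]],xatol=.01,fatol=1e-4))
    return np.round([r.x[0]/100,r.x[1]/100,r.x[2]/10,1-r.fun],4)
def near(name,cams,x,y,views):
    """pick for each camera the mask of class `name` whose centroid is near world (x,y)"""
    out=[]
    for c in cams:
        p=views[c]; t=proj(p,[x,y,.02]); best=None
        for d in models.masks_of(name,c):
            v,u=np.nonzero(d['pixels']); 
            if len(u) and np.hypot(u.mean()-t[0],v.mean()-t[1])<15: best=(p,d['pixels']);break
        if best: out.append(best)
        else: print('no mask',name,c)
    return out
E
python3 - <<'E'
from h import *
V={c:pic(c)[1] for c in('scene','side')}
B=(.11,.034,.034)
for n,x,y,d in [('sample',.642,.147,B),('blank_a',.471,-.143,B),('blank_a',.623,.247,B),('stock_box',.452,.2725,(.138,.314,.022)),('gauge',.5,-.366,None)]:
    if d is None: continue
    for cs in (['scene','side'],['scene'],['side']):
        v=near(n,cs,x,y,V)
        if v: print(n,cs,fitbox(v,x,y,d))
im,p=pic('scene'); c=proj(p,[.613,-.128,.09]).astype(int); a=im[c[1]-35:c[1]+35,c[0]-45:c[0]+45]
im,p=pic('side'); c=proj(p,[.613,-.128,.09]).astype(int); b=im[c[1]-35:c[1]+35,c[0]-45:c[0]+45]
cv2.imwrite('pics/knob.png',cv2.resize(np.hstack([a,b]),None,fx=4,fy=4,interpolation=cv2.INTER_CUBIC)[:,:,::-1])
print(c, status.sense()['clock'])
E
```

```text
sample ['scene', 'side'] [0.6416 0.1446 0.2579 0.9106]
sample ['scene'] [0.6408 0.1433 0.2605 0.9071]
sample ['side'] [0.6425 0.1449 0.2337 0.9238]
blank_a ['scene', 'side'] [ 0.475  -0.141   0.2625  0.8849]
blank_a ['scene'] [ 0.4738 -0.1428  0.2542  0.8999]
blank_a ['side'] [ 0.475  -0.1382  0.2301  0.9085]
blank_a ['scene', 'side'] [0.6234 0.2486 0.2612 0.8716]
blank_a ['scene'] [0.6212 0.2467 0.2569 0.8244]
blank_a ['side'] [0.6233 0.249  0.269  0.9251]
stock_box ['scene', 'side'] [0.4538 0.2756 0.0177 0.9626]
stock_box ['scene'] [0.4519 0.2729 0.0248 0.9601]
stock_box ['side'] [0.4539 0.2777 0.0154 0.9758]
[282 190] 1.95
```

View pics/knob.png

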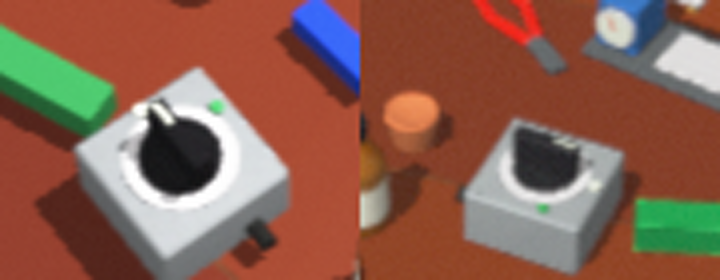

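The bar's white line (left crop, about (160,112)) points at the white dot at (140,107), so the switch is off. The green dot is at (217,105). I'll move over the knob and look with the wrist camera.

```bash
cat >> h.py <<'E'
def yawnow(s): 
    y=R.from_quat(s['tool_rot']).as_matrix()[:,1]; return np.arctan2(y[1],y[0])
def go(x,y,z,yaw,flip=None):
    """row (cm, rad) from the measured pose to TCP x,y,z with jaw axis along yaw (mod pi)"""
    s=status.sense(); M=R.from_quat(s['tool_rot']); y0=yawnow(s)
    d=(yaw-y0+np.pi/2)%np.pi-np.pi/2
    if flip: d-=np.sign(d)*np.pi
    a=y0+d; T=R.from_matrix(np.array([[0,0,-1],[np.cos(a),np.sin(a),0],[np.sin(a),-np.cos(a),0]]).T)
    r=(M.inv()*T).as_rotvec(); t=M.inv().apply(np.array([x,y,z])-s['tool_pos'])*100
    print('ROW',[round(float(q),2) for q in t]+[round(float(q),3) for q in r],'steps',round(max(np.linalg.norm(t)/5,np.linalg.norm(r)/.15),1),'pos',np.round(s['tool_pos'],4),'yaw',round(y0,3),'gap',round(s['finger_gap'],4),'F',np.round(s['ft_force'],1),'j6',round(s['joints'][5],2),'t',round(s['clock'],2))
E
python3 - <<'E'
from h import *
s=status.sense(); print(R.from_quat(s['tool_rot']).as_matrix().round(3), yawnow(s))
p=camera_params('scene'); c=proj(p,[.613,-.128,.09]).astype(int)
for n,u,v,z in [('tip',162,112,.1),('wdot',140,106,.06),('gdot',217,105,.06)]:
    print(n,ray(p,c[0]-45+u/4,c[1]-35+v/4,z))
go(.613,-.128,.25,0)
go(.613,-.128,.25,0,1)
E
```

```text
[[ 0.     0.289 -0.957]
 [-0.    -0.957 -0.289]
 [-1.     0.    -0.   ]] -1.2780063195184228
tip [ 0.59286249 -0.12540018  0.1       ]
wdot [ 0.56076389 -0.12002547  0.06      ]
gdot [ 0.59810164 -0.08080673  0.06      ]
ROW [0.33, -27.56, -55.0, -1.278, 0.0, -0.0] steps 12.3 pos [ 0.166  -0.5506  0.2533] yaw -1.278 gap 0.0856 F [ 0.4 -0.4  0.3] j6 1.43 t 1.95
ROW [0.33, -27.56, -55.0, 1.864, -0.0, -0.0] steps 12.4 pos [ 0.166  -0.5506  0.2533] yaw -1.278 gap 0.0856 F [ 0.4 -0.4  0.3] j6 1.43 t 1.95
```

```bash
python3 -m jog '[[[0.3,-13.8,-27.5,-0.7,0,0],[0.3,-13.8,-27.5,-0.7,0,0],[0.3,-13.8,-27.5,-0.7,0,0],[0.3,-13.8,-27.5,-0.7,0,0],[0.3,-13.8,-27.5,-0.7,0,0]]]' 0 60
python3 -c "
from h import *
go(.613,-.128,.25,1.42); go(.613,-.128,.25,1.42,1)"
```

```text
clock: 2.45
tool_pos: [0.3486, -0.3773, 0.251]
tool_rot: [0.621, 0.338, -0.621, 0.338]
ft_force: [1.2, -0.1, -0.2]
finger_gap: 0.0853
ROW [0.1, 8.69, -35.29, 1.148, -0.0, -0.001] steps 7.7 pos [ 0.3486 -0.3773  0.251 ] yaw -0.573 gap 0.0853 F [ 1.2 -0.1 -0.2] j6 1.16 t 2.45
ROW [0.1, 8.69, -35.29, -1.993, 0.001, -0.0] steps 13.3 pos [ 0.3486 -0.3773  0.251 ] yaw -0.573 gap 0.0853 F [ 1.2 -0.1 -0.2] j6 1.16 t 2.45
```

```bash
cat >> h.py <<'E'
def plan(x,y,z,yaw,flip=None,P=None):
    """like go, but split over calls of <=5 rows; prints one row per call. P=(pos,yaw) virtual start"""
    s=status.sense(); p0=s['tool_pos']; y0=yawnow(s)
    if P is not None: p0,y0=np.array(P[0]),P[1]
    else: print('at',np.round(p0,4),'yaw',round(y0,3),'gap',round(s['finger_gap'],4),'F',np.round(s['ft_force'],1),'j6',round(s['joints'][5],2),'t',round(s['clock'],2))
    d=(yaw-y0+np.pi/2)%np.pi-np.pi/2
    if flip: d-=np.sign(d)*np.pi
    t=np.array([x,y,z])-p0; n=max(np.linalg.norm(t)/.045,abs(d)/.145); k=int(np.ceil(n/4.6)); 
    for i in range(k):
        a=y0+d*i/k; A=np.array([[0,0,-1],[np.cos(a),np.sin(a),0],[np.sin(a),-np.cos(a),0]])
        print('  call',[round(float(q),1) for q in A@t/k*100]+[round(-d/k,2)],'rows',int(np.ceil(n/k)),'dest yaw',round(y0+d,2))
    return np.array([x,y,z]),y0+d
E
python3 -c "
from h import *
plan(.613,-.128,.25,1.42,1)"
```

```text
at [ 0.3486 -0.3773  0.251 ] yaw -0.573 gap 0.0853 F [ 1.2 -0.1 -0.2] j6 1.16 t 2.45
  call [0.0, 2.9, -11.8, np.float64(-0.66)] rows 5 dest yaw 1.42
  call [0.0, 9.5, -7.5, np.float64(-0.66)] rows 5 dest yaw 1.42
  call [0.0, 12.1, -0.0, np.float64(-0.66)] rows 5 dest yaw 1.42
```

```bash
sed -i "s/round(-d\/k,2)/round(float(-d\/k),2)/" h.py
python3 -m jog '[[[0,2.9,-11.8,-0.66,0,0],[0,2.9,-11.8,-0.66,0,0],[0,2.9,-11.8,-0.66,0,0],[0,2.9,-11.8,-0.66,0,0],[0,2.9,-11.8,-0.66,0,0]]]' >/dev/null
python3 -m jog '[[[0,9.5,-7.5,-0.66,0,0],[0,9.5,-7.5,-0.66,0,0],[0,9.5,-7.5,-0.66,0,0],[0,9.5,-7.5,-0.66,0,0],[0,9.5,-7.5,-0.66,0,0]]]' >/dev/null
python3 -m jog '[[[0,12.1,0,-0.66,0,0],[0,12.1,0,-0.66,0,0],[0,12.1,0,-0.66,0,0],[0,12.1,0,-0.66,0,0],[0,12.1,0,-0.66,0,0]]]'
python3 - <<'E'
from h import *
plan(.613,-.128,.25,1.42)
im,p=pic('wrist','w1.png')
print([(round(d['score'],2),np.round(w(p,d['xyz']),4).tolist()) for d in models.pinpoint('knob_grip','wrist')])
E
```

```text
clock: 3.95
tool_pos: [0.6147, -0.1304, 0.2504]
tool_rot: [0.057, 0.705, -0.057, 0.705]
ft_force: [-0.6, 0.6, 0.1]
finger_gap: 0.0852
at [ 0.6147 -0.1304  0.2504] yaw 1.408 gap 0.0852 F [-0.6  0.6  0.1] j6 -0.17 t 3.95
  call [0.0, 0.2, -0.2, -0.01] rows 1 dest yaw 1.42
[(0.94, [0.6085, -0.1265, 0.1022])]
```

View pics/w1.png

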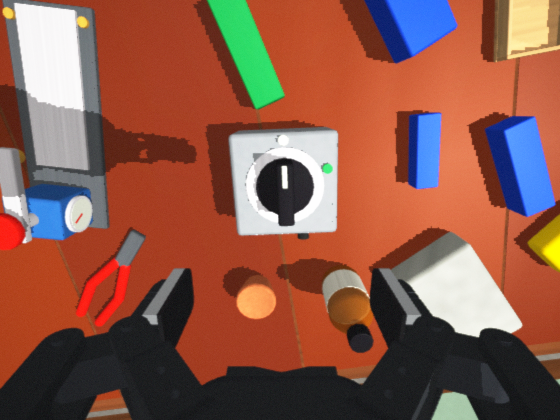

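The wrist view shows the knob square on. The bar runs from its white-line end at (284,167) to (286,222), with the white dot at (283,141) and the green dot at (327,168).

Run:
```python
from h import *
p=camera_params('wrist'); a=ray(p,284.3,167,.1); b=ray(p,286.5,222,.1); print(a,b,(a+b)/2,np.linalg.norm(a-b),np.arctan2(*(b-a)[1::-1]))
d1=ray(p,283,141,.06);d2=ray(p,327,168,.06);print(d1,d2)
m=grab_frame('wrist')
al=np.arctan2(*(b-a)[1::-1])+np.pi/2; c=np.array([.6095,-.1265])
P=plan(c[0],c[1],.13,al); plan(c[0],c[1],.096,al,P=P)
for q in (d1,d2): print(np.arctan2(q[1]-c[1],q[0]-c[0]))
```

```text
[ 0.58462813 -0.12271132  0.1       ] [ 0.63629569 -0.12922651  0.1       ] [ 0.61046191 -0.12596891  0.1       ] 0.05207671897628085 -0.12543636896870963
[ 0.56582483 -0.12045648  0.06      ] [ 0.59996466 -0.08066268  0.06      ]
at [ 0.6141 -0.1313  0.2507] yaw 1.401 gap 0.0853 F [-0.2 -0.1 -0.4] j6 -0.17 t 4.1
  call [12.1, 0.4, -0.5, -0.04] rows 3 dest yaw 1.45
  call [3.4, 0.0, 0.0, -0.0] rows 1 dest yaw 1.45
3.0040915859463335
1.7758968225506004
```

```bash
python3 -m jog '[[[12,0.4,-0.3,-0.04,0,0],[12,0.4,-0.3,-0.04,0,0],[12,0.4,-0.3,-0.04,0,0],[12,0.4,-0.3,-0.04,0,0]]]' 100 >/dev/null
python3 -m jog '[[[3.4,0,0,0,0,0],[3.4,0,0,0,0,0],[3.4,0,0,0,0,0]]]' 
python3 -m jog '[[[0,0,0,0,0,0],[0,0,0,0,0,0],[0,0,0,0,0,0],[0,0,0,0,0,0],[0,0,0,0,0,0]]]' 255 60
python3 -c "
from h import *
plan(.611,-.127,.096,1.44)"
```

```text
clock: 4.8
tool_pos: [0.612, -0.1273, 0.0982]
tool_rot: [0.046, 0.705, -0.046, 0.706]
ft_force: [-0.0, -0.0, -0.9]
finger_gap: 0.0519
clock: 5.3
tool_pos: [0.6129, -0.1266, 0.0989]
tool_rot: [0.045, 0.705, -0.045, 0.707]
ft_force: [0.3, 1.6, 4.8]
finger_gap: 0.0148
at [ 0.6129 -0.1266  0.0989] yaw 1.443 gap 0.0148 F [0.3 1.6 4.8] j6 -0.2 t 5.3
  call [0.3, -0.1, -0.2, 0.0] rows 1 dest yaw 1.44
```

```bash
python3 -m jog '[[[0,0,0,0.14,0,0],[0,0,0,0.28,0,0],[0,0,0,0.42,0,0],[0,0,0,0.56,0,0],[0,0,0,0.7,0,0]]]'
python3 -m jog '[[[0,0,0,0.14,0,0],[0,0,0,0.28,0,0],[0,0,0,0.42,0,0],[0,0,0,0.47,0,0],[0,0,0,0.47,0,0]]]'
python3 -m jog '[[[0,0,0,0,0,0],[0,0,0,0,0,0],[0,0,0,0,0,0],[0,0,0,0,0,0]]]' 100
python3 -c "
from h import *
print(status.sense()['moment']);plan(.611,-.127,.096,1.44)"
```

```text
clock: 5.8
tool_pos: [0.6121, -0.1282, 0.099]
tool_rot: [0.286, 0.645, -0.288, 0.647]
ft_force: [-2.6, -3.1, 7.2]
finger_gap: 0.0149
clock: 6.3
tool_pos: [0.611, -0.1287, 0.099]
tool_rot: [0.427, 0.562, -0.43, 0.563]
ft_force: [-5.4, -3.1, 9.0]
finger_gap: 0.015
clock: 6.7
tool_pos: [0.6118, -0.1268, 0.0967]
tool_rot: [0.428, 0.563, -0.427, 0.563]
ft_force: [-0.2, -0.4, -0.3]
finger_gap: 0.0518
[-0.0580876  -0.04457095 -0.01899133]
at [ 0.6118 -0.1268  0.0967] yaw 0.272 gap 0.0518 F [-0.2 -0.4 -0.3] j6 0.97 t 6.7
  call [0.0, -0.0, -0.0, -0.58] rows 5 dest yaw 1.44
  call [0.0, -0.0, -0.0, -0.58] rows 5 dest yaw 1.44
```

```bash
python3 -m jog '[[[-16,0,0,0,0,0],[-16,0,0,0,0,0],[-16,0,0,0,0,0],[-16,0,0,0,0,0]]]' 0
python3 -c "
from h import *
plan(.64,.13,.27,1.83,P=([.6118,-.1268,.257],.272));p=grab_frame('wrist');cv2.imwrite('pics/k2.png',p[:,:,::-1])"
```

```text
clock: 7.1
tool_pos: [0.6142, -0.1276, 0.2639]
tool_rot: [0.429, 0.56, -0.426, 0.567]
ft_force: [0.4, 0.2, 0.4]
finger_gap: 0.0853
  call [-0.4, 3.2, -8.0, -0.52] rows 4 dest yaw 1.83
  call [-0.4, 6.7, -5.3, -0.52] rows 4 dest yaw 1.83
  call [-0.4, 8.5, -1.3, -0.52] rows 4 dest yaw 1.83
```

```bash
python3 -m jog '[[[0,3.2,-8,-0.52,0,0],[0,3.2,-8,-0.52,0,0],[0,3.2,-8,-0.52,0,0],[0,3.2,-8,-0.52,0,0]]]' >/dev/null
python3 -m jog '[[[0,6.7,-5.3,-0.52,0,0],[0,6.7,-5.3,-0.52,0,0],[0,6.7,-5.3,-0.52,0,0],[0,6.7,-5.3,-0.52,0,0]]]' >/dev/null
python3 -m jog '[[[0,8.5,-1.3,-0.52,0,0],[0,8.5,-1.3,-0.52,0,0],[0,8.5,-1.3,-0.52,0,0],[0,8.5,-1.3,-0.52,0,0],[0,8.5,-1.3,-0.52,0,0]]]'
python3 - <<'E'
from h import *
im,p=pic('wrist','w2.png'); V={'wrist':p}
for d in models.masks_of('sample','wrist'):
    v,u=np.nonzero(d['pixels']); print('S',round(d['score'],2),len(u),u.mean(),v.mean(),ray(p,u.mean(),v.mean(),.02))
for n,x,y in [('sample',.6416,.1446),('blank_a',.623,.248)]:
    v=near(n,['wrist'],x,y,V)
    if v: print(n,fitbox(v,x,y,(.11,.034,.034)))
im2,ps=pic('scene','s2.png')
k=cv2.imread('pics/k2.png')[80:300,150:420]; 
cv2.imwrite('pics/m2.png',np.vstack([np.hstack([im[:,:,::-1],cv2.resize(k,(240,196)).__class__ and np.vstack([cv2.resize(k,(240,196)),np.zeros((224,240,3),np.uint8)])])]))
plan(.64,.145,.1,1.83)
E
```

```text
clock: 8.45
tool_pos: [0.6389, 0.1297, 0.2546]
tool_rot: [-0.092, 0.702, 0.092, 0.7]
ft_force: [0.4, 0.1, 0.3]
finger_gap: 0.0856
S 0.87 1786 221.57054871220603 15.741881298992162 [0.49059022 0.02779181 0.02      ]
S 0.86 1936 210.03460743801654 131.52014462809916 [0.60523021 0.03812878 0.02      ]
S 0.84 2888 292.86703601108036 185.33414127423822 [0.64072995 0.14470007 0.02      ]
sample [0.6427 0.1448 0.2957 0.9586]
blank_a [0.6226 0.2473 0.2485 0.9518]
at [0.6395 0.1287 0.2563] yaw 1.831 gap 0.0856 F [0.5 0.2 0.4] j6 -0.18 t 8.7
  call [15.6, 1.6, 0.5, 0.0] rows 4 dest yaw 1.83
```

View pics/m2.png

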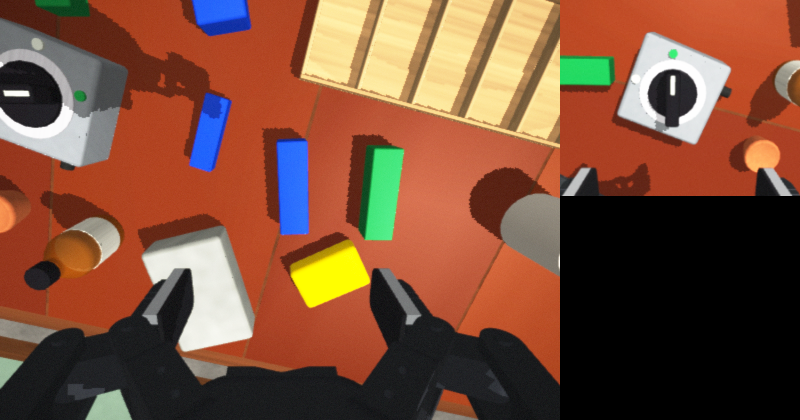

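View pics/s2.png

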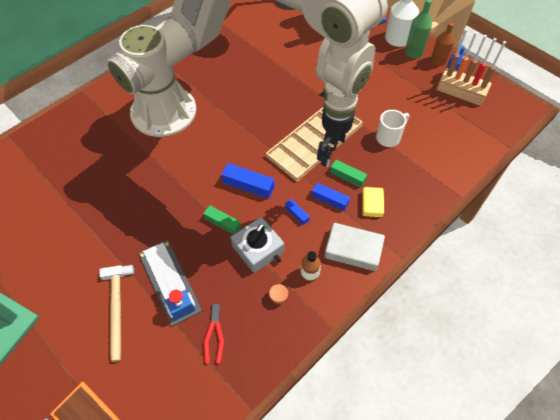

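The inset shows the knob line on the green dot, so the switch is on. The sample is at (293,187), the green at (382,192) and the tin at (330,273). The bench outside the box holds no other greens. I'll descend on the sample.

```bash
python3 -m jog '[[[15.6,1.5,0.8,-0.03,0,0],[15.6,1.5,0.8,-0.03,0,0],[15.6,1.5,0.8,-0.03,0,0],[15.6,1.5,0.8,-0.03,0,0],[15.6,1.5,0.8,-0.03,0,0]]]' 60
python3 - <<'E'
from h import *
im,p=pic('wrist'); v=near('sample',['wrist'],.6427,.1448,{'wrist':p})
if v: print(fitbox(v,.6427,.1448,(.11,.034,.034)))
plan(.6427,.1448,.042,1.866)
E
```

```text
clock: 9.2
tool_pos: [0.6422, 0.1453, 0.0996]
tool_rot: [-0.102, 0.701, 0.102, 0.698]
ft_force: [-0.1, 0.4, -0.4]
finger_gap: 0.0653
[0.6427 0.1447 0.301  0.9733]
at [0.6452 0.1455 0.1036] yaw 1.861 gap 0.0652 F [ 0.5 -0.1  1. ] j6 -0.19 t 9.3
  call [6.2, 0.0, -0.3, -0.0] rows 2 dest yaw 1.87
```

```bash
python3 -m jog '[[[5.9,0,-0.1,-0.01,0,0],[5.9,0,-0.1,-0.01,0,0],[5.9,0,-0.1,-0.01,0,0],[5.9,0,-0.1,-0.01,0,0]]]'
python3 -m jog '[[[0,0,0,0,0,0],[0,0,0,0,0,0],[0,0,0,0,0,0],[0,0,0,0,0,0],[0,0,0,0,0,0]]]' 255 60
python3 -m jog '[[[0,0,0,0,0,0],[0,0,0,0,0,0]]]'
python3 -c "
from h import *
plan(.6427,.1448,.042,1.871)"
```

```text
clock: 9.7
tool_pos: [0.6439, 0.1453, 0.0443]
tool_rot: [-0.106, 0.698, 0.106, 0.7]
ft_force: [0.5, 0.2, -0.6]
finger_gap: 0.0652
clock: 10.2
tool_pos: [0.6438, 0.1455, 0.044]
tool_rot: [-0.106, 0.698, 0.106, 0.7]
ft_force: [-0.1, 0.0, 7.3]
finger_gap: 0.0326
clock: 10.4
tool_pos: [0.6439, 0.1455, 0.044]
tool_rot: [-0.106, 0.698, 0.106, 0.7]
ft_force: [-0.9, -0.1, 6.9]
finger_gap: 0.0322
at [0.6439 0.1455 0.044 ] yaw 1.872 gap 0.0322 F [-0.9 -0.1  6.9] j6 -0.2 t 10.4
  call [0.2, -0.0, -0.1, 0.0] rows 1 dest yaw 1.87
```

```bash
python3 -m jog '[[[-22,0,0,0,0,0],[-22,0,0,0,0,0],[-22,0,0,0,0,0],[-22,0,0,0,0,0],[-22,0,0,0,0,0]]]'
python3 -c "
from h import *
plan(.44,-.35,.265,1.297,P=([.6439,.1455,.265],1.872))"
```

```text
clock: 10.9
tool_pos: [0.644, 0.1456, 0.2686]
tool_rot: [-0.106, 0.696, 0.106, 0.702]
ft_force: [0.6, 0.1, -1.1]
finger_gap: 0.0321
  call [0.0, -13.8, -11.4, 0.19] rows 4 dest yaw 1.3
  call [0.0, -15.7, -8.6, 0.19] rows 4 dest yaw 1.3
  call [0.0, -17.0, -5.4, 0.19] rows 4 dest yaw 1.3
```

```bash
python3 -m jog '[[[0,-13.8,-11.4,0.19,0,0],[0,-13.8,-11.4,0.19,0,0],[0,-13.8,-11.4,0.19,0,0],[0,-13.8,-11.4,0.19,0,0]]]' |grep gap
python3 -m jog '[[[0,-15.7,-8.6,0.19,0,0],[0,-15.7,-8.6,0.19,0,0],[0,-15.7,-8.6,0.19,0,0],[0,-15.7,-8.6,0.19,0,0]]]'  |grep gap
python3 -m jog '[[[0,-17,-5.4,0.19,0,0],[0,-17,-5.4,0.19,0,0],[0,-17,-5.4,0.19,0,0],[0,-17,-5.4,0.19,0,0],[0,-17,-5.4,0.19,0,0]]]'
python3 - <<'E'
from h import *
for c in('wrist','scene','side'):
    im,p=pic(c,c+'3.png')
    for n in['anvil','foot','press_pad','gauge']:
        print(c,n,[(round(d['score'],2),np.round(w(p,d['xyz']),4).tolist()) for d in models.pinpoint(n,c)])
plan(.4614,-.3565,.1,1.297)
E
```

```text
finger_gap: 0.0323
finger_gap: 0.0325
clock: 12.2
tool_pos: [0.4376, -0.3546, 0.2617]
tool_rot: [0.096, 0.701, -0.097, 0.7]
ft_force: [0.3, 0.6, -1.6]
finger_gap: 0.0322
wrist anvil []
wrist foot []
wrist press_pad [(0.71, [0.4377, -0.3502, 0.2345])]
wrist gauge []
scene anvil [(0.84, [0.5012, -0.366, 0.0136]), (0.54, [0.7639, -0.1904, -0.0003])]
scene foot [(0.7, [0.5027, -0.3679, 0.016]), (0.5, [0.5316, -0.3774, 0.0699])]
scene press_pad [(0.73, [0.602, -0.3967, 0.1045])]
scene gauge [(0.86, [0.5014, -0.3638, 0.0003])]
side anvil [(0.65, [0.5003, -0.366, 0.0093])]
side foot [(0.55, [0.533, -0.3731, 0.0692])]
side press_pad [(0.42, [0.6023, -0.3931, 0.1045])]
side gauge [(0.78, [0.4994, -0.3633, -0.0021])]
at [ 0.4394 -0.3509  0.2619] yaw 1.302 gap 0.0324 F [ 0.1 -0.  -2. ] j6 -0.55 t 12.95
  call [16.2, 0.0, 2.3, 0.01] rows 4 dest yaw 1.3
```

View pics/wrist3.png

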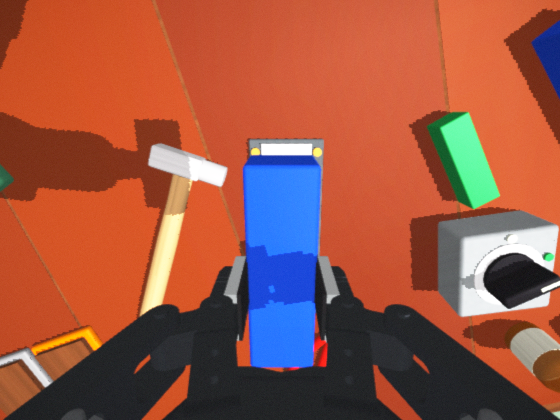

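Run:
```python
from h import *
p=camera_params('wrist')
a=ray(p,248.5,140,.008);b=ray(p,324,140,.008);m=(a+b)/2;print(a,b,np.linalg.norm(a-b),'edge normal',np.arctan2(*(b-a)[1::-1])+0,m)
pad=np.array([.6023,-.3952]);an=np.array([.5003,-.3655]);fo=np.array([.5319,-.3769])
for q in(pad,fo): print(np.arctan2(*(q-an)[::-1]),np.arctan2(*(q-m[:2])[::-1]))
print(np.arctan2(*(an-m[:2])[::-1]), np.linalg.norm(an-m[:2]),np.linalg.norm(pad-m[:2]))
```

```text
[ 0.38608527 -0.37596676  0.008     ] [ 0.41001422 -0.28909309  0.008     ] 0.09010898868380605 edge normal 1.3020160341276381 [ 0.39804974 -0.33252992  0.008     ]
-0.28334228499870334 -0.29771087402043594
-0.3462277740722242 -0.3200910019728783
-0.311919182086931 0.1074343550744953 0.21364855552993287
```

```bash
python3 -c "
from h import *
plan(.4619,-.3539,.075,1.291)"
```

```text
at [ 0.4394 -0.3509  0.2619] yaw 1.302 gap 0.0324 F [ 0.1 -0.  -2. ] j6 -0.55 t 12.95
  call [18.7, 0.3, 2.3, 0.01] rows 5 dest yaw 1.29
```

```bash
python3 -m jog '[[[18.7,0.3,2.3,0.01,0,0],[18.7,0.3,2.3,0.01,0,0],[18.7,0.3,2.3,0.01,0,0],[18.7,0.3,2.3,0.01,0,0],[18.7,0.3,2.3,0.01,0,0]]]'
python3 -m jog '[[[0.8,0,0,0,0,0],[1.2,0,0,0,0,0],[1.5,0,0,0,0,0],[1.5,0,0,0,0,0]]]'
python3 -c "
from h import *
im,p=pic('wrist','w4.png');plan(.5003,-.365,.057,1.291)"
```

```text
clock: 13.45
tool_pos: [0.4593, -0.3511, 0.0692]
tool_rot: [0.1, 0.703, -0.096, 0.697]
ft_force: [-0.7, 0.8, -1.8]
finger_gap: 0.0322
clock: 13.85
tool_pos: [0.4628, -0.355, 0.0612]
tool_rot: [0.098, 0.7, -0.099, 0.701]
ft_force: [-0.2, 0.6, -1.1]
finger_gap: 0.0326
at [ 0.4627 -0.3549  0.0612] yaw 1.292 gap 0.0324 F [-0.7  0.  -1.6] j6 -0.51 t 13.9
  call [0.4, 0.1, 3.9, 0.0] rows 1 dest yaw 1.29
```

View pics/w4.png

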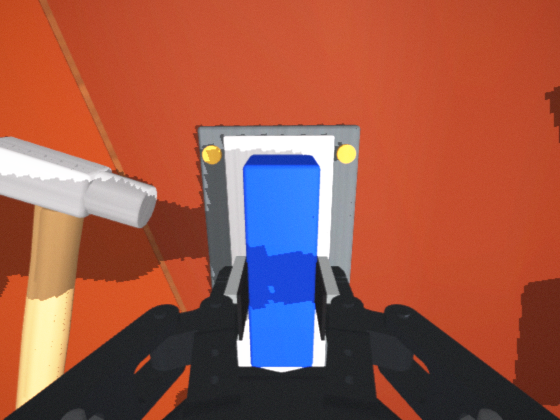

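The blank is over the anvil, centred and parallel: blank edges at 245–320, anvil edges at 224–335. Now I'll lower the rest of the way and slide in.

```bash
python3 - <<'E'
from h import *
p=camera_params('wrist'); a=ray(p,224.5,136,.012);b=ray(p,335,136,.012);m=(a+b)/2;print(a,b,np.linalg.norm(a-b),np.arctan2(*(b-a)[1::-1])-np.pi/2); print(m[:2]+.105*np.array([np.cos(-.28),np.sin(-.28)]))
E
python3 -m jog '[[[0.3,0,0,0,0,0],[0.3,0,0,0,0,0],[0.3,0,0,0,0,0]]]'
python3 -m jog '[[[0,0,1.0,0,0,0],[0,0,2.0,0,0,0],[0,0,3.0,0,0,0],[0,0,3.9,0,0,0],[0,0,3.9,0,0,0]]]'
```

```text
[ 0.39176471 -0.36586847  0.012     ] [ 0.40818864 -0.3085608   0.012     ] 0.05961472757365497 -0.2791111491743281
[ 0.50088749 -0.36623198]
clock: 14.2
tool_pos: [0.4622, -0.3543, 0.057]
tool_rot: [0.098, 0.7, -0.098, 0.7]
ft_force: [-0.9, 0.1, -0.7]
finger_gap: 0.0322
clock: 14.7
tool_pos: [0.5014, -0.3656, 0.0568]
tool_rot: [0.098, 0.7, -0.098, 0.701]
ft_force: [0.4, -0.4, -1.0]
finger_gap: 0.0324
```

```bash
python3 -m jog '[[[0.1,0,0,0,0,0],[0.2,0,0,0,0,0],[0.2,0,0,0,0,0]]]'
python3 -m jog '[[[0,0,0,0,0,0],[0,0,0,0,0,0],[0,0,0,0,0,0],[0,0,0,0,0,0]]]' 90
python3 -m jog '[[[-16,0,0,0,0,0],[-16,0,0,0,0,0],[-16,0,0,0,0,0],[-16,0,0,0,0,0],[-16,0,0,0,0,0]]]'
python3 - <<'E'
from h import *
pad=np.array([.6010,-.3955])
plan(pad[0],pad[1],.2,1.291)
V={}
for c in('wrist','scene','side'): im,V[c]=pic(c)
for cs in(['wrist'],['scene','side']):
    v=near('sample',cs,.5009,-.3662,V)
    if v: print(cs,fitbox(v,.5009,-.3662,(.11,.034,.034),.012))
E
```

```text
clock: 15.0
tool_pos: [0.5003, -0.3651, 0.056]
tool_rot: [0.098, 0.7, -0.098, 0.701]
ft_force: [0.5, 0.7, 4.5]
finger_gap: 0.0328
clock: 15.4
tool_pos: [0.4995, -0.365, 0.0546]
tool_rot: [0.098, 0.7, -0.098, 0.7]
ft_force: [0.1, 0.3, -0.4]
finger_gap: 0.0554
clock: 15.9
tool_pos: [0.5009, -0.3661, 0.2177]
tool_rot: [0.097, 0.699, -0.099, 0.702]
ft_force: [0.8, -0.1, -0.4]
finger_gap: 0.0554
at [ 0.5009 -0.3661  0.2177] yaw 1.292 gap 0.0554 F [ 0.8 -0.1 -0.4] j6 -0.48 t 15.9
  call [1.8, -0.1, 10.4, 0.0] rows 3 dest yaw 1.29
['wrist'] [ 0.4981 -0.3636  2.8644  0.9363]
['scene', 'side'] [ 0.4983 -0.3639  2.8795  0.7742]
```

```bash
python3 -m jog '[[[0,0,10.4,0,0,0],[0,0,10.4,0,0,0],[0,0,10.4,0,0,0],[0,0,10.4,0,0,0]]]' 255 30 >/dev/null
python3 -m jog '[[[7.4,0,0,0,0,0],[7.4,0,0,0,0,0],[7.4,0,0,0,0,0],[7.4,0,0,0,0,0]]]'
python3 - <<'E'
from h import *
plan(.6018,-.3951,.132,1.292)
im,p=pic('side','sd5.png')
print([(round(d['score'],2),np.round(w(p,d['xyz']),4).tolist()) for d in models.pinpoint('press_pad','wrist')])
pic('scene'); print([(round(d['score'],2)) for d in models.pinpoint('press_pad','scene')])
E
```

```text
clock: 17.0
tool_pos: [0.5986, -0.3933, 0.1417]
tool_rot: [0.099, 0.7, -0.098, 0.7]
ft_force: [-0.8, 0.4, 0.9]
finger_gap: 0.0002
at [ 0.5986 -0.3933  0.1417] yaw 1.292 gap 0.0002 F [-0.8  0.4  0.9] j6 -0.41 t 17.0
  call [1.0, -0.1, 0.4, -0.0] rows 1 dest yaw 1.29
[(0.65, [0.3479, 0.81, 0.8392])]
[0.5]
```

```bash
python3 -m jog '[[[0.8,0,0.3,0,0,0],[0.8,0,0.3,0,0,0],[0.8,0,0.3,0,0,0]]]' | egrep 'pos|force'
python3 -m jog '[[[0.5,0,0,0,0,0],[0.8,0,0,0,0,0],[0.8,0,0,0,0,0]]]' | egrep 'pos|force'
python3 -m jog '[[[0.3,0,0,0,0,0],[0.6,0,0,0,0,0],[0.6,0,0,0,0,0]]]' | egrep 'pos|force'
python3 -m jog '[[[0.3,0,0,0,0,0],[0.6,0,0,0,0,0],[0.6,0,0,0,0,0]]]' | egrep 'pos|force'
```

```text
tool_pos: [0.6026, -0.3943, 0.1325]
ft_force: [-0.9, 0.2, 0.2]
tool_pos: [0.603, -0.3947, 0.125]
ft_force: [0.5, -0.1, 4.4]
tool_pos: [0.603, -0.3947, 0.1188]
ft_force: [2.1, -0.8, 4.6]
tool_pos: [0.603, -0.3947, 0.1126]
ft_force: [2.5, -1.6, 3.6]
```

```bash
python3 -m jog '[[[0.3,0,0,0,0,0],[0.6,0,0,0,0,0],[0.6,0,0,0,0,0]]]' | egrep 'pos|force'
python3 -m jog '[[[0.1,0,0,0,0,0],[0.2,0,0,0,0,0],[0.2,0,0,0,0,0]]]' | egrep 'pos|force'
python3 -m jog '[[[0.1,0,0,0,0,0],[0.1,0,0,0,0,0]]]' | egrep 'pos|force'
python3 -c "
from h import *
for c in('scene','side'): 
    im,p=pic(c); u,v=proj(p,[.54,-.377,.06]).astype(int); cv2.imwrite('pics/f_%s.png'%c,cv2.resize(im[v-35:v+35,u-45:u+45,::-1],None,fx=4,fy=4,interpolation=cv2.INTER_CUBIC))
cv2.imwrite('pics/f.png',np.hstack([cv2.imread('pics/f_scene.png'),cv2.imread('pics/f_side.png')]))"
```

```text
tool_pos: [0.6029, -0.3947, 0.1068]
ft_force: [2.9, -0.4, 5.2]
tool_pos: [0.6029, -0.3947, 0.1052]
ft_force: [3.3, -0.7, 4.7]
tool_pos: [0.6029, -0.3947, 0.1042]
ft_force: [1.6, -0.3, 5.5]
```

View pics/f.png

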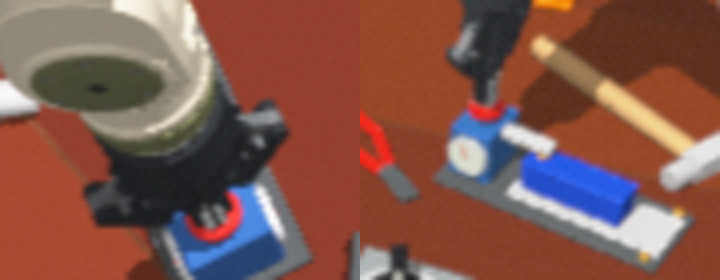

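The pad is pressed down onto the housing, and the foot is just above or touching the end of the blank. I'll continue in 1 mm steps until the force rises.

```bash
for i in 1; do python3 -m jog '[[[0.1,0,0,0,0,0],[0.1,0,0,0,0,0]]]' | egrep 'pos|force'
python3 -m jog '[[[0.1,0,0,0,0,0],[0.1,0,0,0,0,0]]]' | egrep 'pos|force'; done
```

```text
tool_pos: [0.6029, -0.3947, 0.1041]
ft_force: [2.0, -0.0, 8.4]
tool_pos: [0.603, -0.3947, 0.104]
ft_force: [0.2, 0.6, 11.4]
```

The z position stopped at 0.104 m, 24 mm of travel, while the force rose from 5 to 11 N, so the foot rests on the blank. I'll hold briefly and lift off.

```bash
python3 -m jog '[[[0,0,0,0,0,0],[0,0,0,0,0,0],[0,0,0,0,0,0],[0,0,0,0,0,0]]]' | egrep 'pos|force'
python3 -m jog '[[[-1,0,0,0,0,0],[-2,0,0,0,0,0],[-4,0,0,0,0,0],[-8,0,0,0,0,0],[-11.5,0,0,0,0,0]]]' | egrep 'pos|force'
python3 -m jog '[[[0,0.2,-10.6,0,0,0],[0,0.2,-10.6,0,0,0],[0,0.2,-10.6,0,0,0],[0,0.2,-10.6,0,0,0]]]' 60
python3 - <<'E'
from h import *
V={}
for c in('wrist','scene','side'):
    im,V[c]=pic(c)
    print(c,[[(round(d['score'],2),np.round(w(V[c],d['xyz']),3).tolist()) for d in models.pinpoint(n,c)][:2] for n in('foot','press_pad')] if c!='wrist' else '')
for cs in(['wrist'],['scene','side']):
    v=near('sample',cs,.4985,-.3640,V)
    if v: print(cs,fitbox(v,.4985,-.3640,(.11,.034,.034),.012))
plan(.4990,-.3645,.056,1.291)
E
```

```text
tool_pos: [0.6029, -0.3947, 0.104]
ft_force: [-0.3, 0.8, 12.4]
tool_pos: [0.6012, -0.3935, 0.2167]
ft_force: [1.2, -0.7, -0.0]
clock: 21.0
tool_pos: [0.4988, -0.362, 0.2163]
tool_rot: [0.099, 0.701, -0.098, 0.699]
ft_force: [0.6, -0.5, -0.0]
finger_gap: 0.058
wrist 
scene [[(0.8, [0.53, -0.378, 0.071])], [(0.8, [0.602, -0.397, 0.107])]]
side [[(0.63, [0.534, -0.374, 0.068]), (0.63, [0.708, -0.374, -0.004])], [(0.51, [0.6, -0.391, 0.107])]]
['wrist'] [ 0.4377 -0.3401  0.5049  0.2123]
['scene', 'side'] [ 0.4962 -0.3636  2.8634  0.7776]
at [ 0.5017 -0.3635  0.2166] yaw 1.292 gap 0.0653 F [-0.3 -0.  -0.3] j6 -0.48 t 21.5
  call [16.1, -0.2, -0.2, 0.0] rows 4 dest yaw 1.29
```

```bash
python3 -m jog '[[[16.1,-0.2,-0.2,0,0,0],[16.1,-0.2,-0.2,0,0,0],[16.1,-0.2,-0.2,0,0,0],[16.1,-0.2,-0.2,0,0,0],[16.1,-0.2,-0.2,0,0,0]]]' 
python3 -m jog '[[[0,0,0,0,0,0],[0,0,0,0,0,0],[0,0,0,0,0,0],[0,0,0,0,0,0],[0,0,0,0,0,0]]]' 255 60
python3 -m jog '[[[0,0,0,0,0,0],[-0.3,0,0,0,0,0],[-0.3,0,0,0,0,0]]]'
```

```text
clock: 22.0
tool_pos: [0.4976, -0.3636, 0.0541]
tool_rot: [0.099, 0.702, -0.097, 0.699]
ft_force: [-0.0, -0.4, 1.3]
finger_gap: 0.065
clock: 22.5
tool_pos: [0.5007, -0.3664, 0.0594]
tool_rot: [0.097, 0.698, -0.1, 0.702]
ft_force: [0.4, -0.7, 6.8]
finger_gap: 0.0317
clock: 22.8
tool_pos: [0.4994, -0.3652, 0.0603]
tool_rot: [0.098, 0.7, -0.099, 0.701]
ft_force: [0.4, 0.0, -1.1]
finger_gap: 0.0321
```

```bash
python3 -m jog '[[[0,0,-1.5,0,0,0],[0,0,-3,0,0,0],[0,0,-4.8,0,0,0],[0,0,-4.8,0,0,0]]]'
python3 -m jog '[[[-21,0,0,0,0,0],[-21,0,0,0,0,0],[-21,0,0,0,0,0],[-21,0,0,0,0,0],[-21,0,0,0,0,0]]]'
python3 -c "
from h import *
plan(.455,.15,.27,1.59)"
```

```text
clock: 23.2
tool_pos: [0.4513, -0.3511, 0.0595]
tool_rot: [0.099, 0.7, -0.099, 0.7]
ft_force: [-0.5, -0.1, 0.7]
finger_gap: 0.0324
clock: 23.7
tool_pos: [0.455, -0.3534, 0.2759]
tool_rot: [0.096, 0.697, -0.101, 0.703]
ft_force: [0.8, -0.7, -1.4]
finger_gap: 0.0318
at [ 0.455  -0.3534  0.2759] yaw 1.292 gap 0.0318 F [ 0.8 -0.7 -1.4] j6 -0.52 t 23.7
  call [0.2, 16.1, -4.6, -0.1] rows 4 dest yaw 1.59
  call [0.2, 16.5, -3.0, -0.1] rows 4 dest yaw 1.59
  call [0.2, 16.7, -1.3, -0.1] rows 4 dest yaw 1.59
```

```bash
python3 -m jog '[[[0,16.1,-4.6,-0.1,0,0],[0,16.1,-4.6,-0.1,0,0],[0,16.1,-4.6,-0.1,0,0],[0,16.1,-4.6,-0.1,0,0]]]' |grep gap
python3 -m jog '[[[0,16.5,-3,-0.1,0,0],[0,16.5,-3,-0.1,0,0],[0,16.5,-3,-0.1,0,0],[0,16.5,-3,-0.1,0,0]]]' |grep gap
python3 -m jog '[[[0,16.7,-1.3,-0.1,0,0],[0,16.7,-1.3,-0.1,0,0],[0,16.7,-1.3,-0.1,0,0],[0,16.7,-1.3,-0.1,0,0],[0,16.7,-1.3,-0.1,0,0],[0,16.7,-1.3,-0.1,0,0]]]' || python3 -m jog '[[[0,16.7,-1.3,-0.1,0,0],[0,16.7,-1.3,-0.1,0,0],[0,16.7,-1.3,-0.1,0,0],[0,16.7,-1.3,-0.1,0,0],[0,16.7,-1.3,-0.1,0,0]]]'
python3 - <<'E'
from h import *
im,p=pic('wrist','w6.png')
plan(.4557,.150,.09,1.59)
for n in('stock_box','sample','blank_a'): print(n,[(round(d['score'],2),np.round(w(p,d['xyz']),4).tolist()) for d in models.pinpoint(n,'wrist')])
E
```

```text
finger_gap: 0.032
finger_gap: 0.0319
clock: 25.0
tool_pos: [0.4523, 0.1538, 0.268]
tool_rot: [-0.009, 0.707, 0.009, 0.707]
ft_force: [0.8, 0.1, -1.9]
finger_gap: 0.032
at [0.4524 0.1523 0.2681] yaw 1.595 gap 0.032 F [-0.8 -0.5 -1.6] j6 0.13 t 25.05
  call [17.8, -0.2, 0.3, 0.01] rows 4 dest yaw 1.59
stock_box [(0.71, [0.4511, 0.2751, -0.0002])]
sample [(0.96, [0.4293, 0.0023, 0.023]), (0.73, [0.605, 0.0321, 0.0163]), (0.72, [0.4499, 0.1559, 0.2369])]
blank_a [(0.86, [0.6211, 0.2473, 0.0163]), (0.6, [0.4794, -0.138, 0.0176])]$[0]: bad value
```

View pics/w6.png

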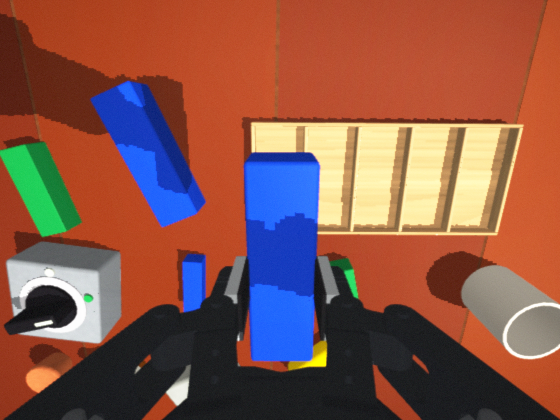

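The box rim shows clearly: near corners at (251,124) and (522,126), far right corner at (496,234).

Run:
```python
from h import *
p=camera_params('wrist')
A,B,C=[ray(p,*q,.022)[:2] for q in((251,123.5),(522.5,125.5),(496.5,234))]
print(A,B,C,np.linalg.norm(B-A),np.linalg.norm(C-B))
a=np.arctan2(*(B-A)[::-1])-np.pi/2; ctr=A+(B-A)/2+.069*np.array([np.cos(a),np.sin(a)]); print(a,ctr,(A+C)/2)
for dv in [306,354,407,460]:
    print(dv,ray(p,dv,125,.022)[:2])
```

```text
[0.38947794 0.1145196 ] [0.385477   0.42775872] [0.52051462 0.42970901] 0.3132646700405566 0.1350517088588092
0.012772111780671391 [0.45647184 0.27202041] [0.45499628 0.27211431]
306 [0.38988424 0.17789725]
354 [0.38878482 0.2332382 ]
407 [0.38757057 0.29435915]
460 [0.386356   0.35549618]
```

```bash
python3 -m jog '[[[17.8,-0.3,0.4,0.01,0,0],[17.8,-0.3,0.4,0.01,0,0],[17.8,-0.3,0.4,0.01,0,0],[17.8,-0.3,0.4,0.01,0,0],[17.8,-0.3,0.4,0.01,0,0]]]' 
python3 -m jog '[[[1,0,0,0,0,0],[2,0,0,0,0,0],[3,0,0,0,0,0],[3,0,0,0,0,0],[3,0,0,0,0,0]]]'
python3 -c "
from h import *
plan(.4564,.149,.05,1.586)"
```

```text
clock: 25.7
tool_pos: [0.4534, 0.1462, 0.0869]
tool_rot: [-0.003, 0.71, 0.002, 0.704]
ft_force: [-1.2, -0.4, -0.9]
finger_gap: 0.0317
clock: 26.2
tool_pos: [0.4569, 0.1483, 0.0611]
tool_rot: [-0.004, 0.707, 0.004, 0.707]
ft_force: [0.3, -0.6, -1.7]
finger_gap: 0.0317
at [0.4569 0.1483 0.0611] yaw 1.582 gap 0.0317 F [ 0.3 -0.6 -1.7] j6 0.14 t 26.2
  call [1.1, 0.1, -0.1, -0.0] rows 1 dest yaw 1.59
```

```bash
python3 -m jog '[[[0.5,0.1,0,0,0,0],[0.9,0.1,0,0,0,0],[0.9,0.1,0,0,0,0],[0.9,0.1,0,0,0,0]]]' | egrep 'pos|force'
python3 -m jog '[[[0.2,0,0,0,0,0],[0.2,0,0,0,0,0]]]' | egrep 'pos|force'
```

```text
tool_pos: [0.4573, 0.1495, 0.0524]
ft_force: [-0.7, 0.7, 6.0]
tool_pos: [0.4573, 0.1495, 0.0523]
ft_force: [-7.3, 0.3, 23.8]
```

```bash
python3 -m jog '[[[-0.1,0,0,0,0,0],[-0.2,0,0,0,0,0],[-0.2,0,0,0,0,0],[-0.2,0,0,0,0,0]]]' 115
python3 -m jog '[[[-4,0,0,0,0,0],[-9,0,0,0,0,0],[-14,0,0,0,0,0],[-19,0,0,0,0,0],[-19,0,0,0,0,0]]]'
python3 -c "
from h import *
plan(.6226,.235,.25,1.831)"
```

```text
clock: 27.2
tool_pos: [0.4567, 0.1492, 0.0515]
tool_rot: [-0.004, 0.707, 0.004, 0.707]
ft_force: [0.0, -0.9, -0.5]
finger_gap: 0.0474
clock: 27.7
tool_pos: [0.4603, 0.1498, 0.2487]
tool_rot: [-0.003, 0.703, 0.005, 0.711]
ft_force: [0.8, 0.6, -0.3]
finger_gap: 0.0474
at [0.4603 0.1498 0.2487] yaw 1.582 gap 0.0474 F [ 0.8  0.6 -0.3] j6 0.14 t 27.7
  call [-0.1, 8.3, 16.3, -0.25] rows 5 dest yaw 1.83
```

```bash
python3 -m jog '[[[0,8.3,16.3,-0.25,0,0],[0,8.3,16.3,-0.25,0,0],[0,8.3,16.3,-0.25,0,0],[0,8.3,16.3,-0.25,0,0],[0,8.3,16.3,-0.25,0,0]]]' 60
python3 - <<'E'
from h import *
V={}
V['wrist']=pic('wrist','w7.png')[1]; V['scene']=pic('scene','s7.png')[1]
v=near('sample',['wrist'],.4564,.149,V); 
if v: print('S',fitbox(v,.4564,.149,(.11,.034,.034),.005))
v=near('blank_a',['wrist'],.6226,.2475,V)
if v: x,y,a,q=fitbox(v,.6226,.2475,(.11,.034,.034)); print(x,y,a,q); P=plan(x,y,.1,a+np.pi/2);plan(x,y,.042,a+np.pi/2,P=P)
print([(round(d['score'],2),np.round(w(V['scene'],d['xyz']),4).tolist()) for d in models.pinpoint('blank_a','scene')])
E
```

```text
clock: 28.2
tool_pos: [0.6217, 0.2355, 0.2383]
tool_rot: [-0.092, 0.702, 0.092, 0.7]
ft_force: [0.1, -0.4, -0.6]
finger_gap: 0.0649
no mask sample wrist
0.6238 0.2473 0.2513 0.9732
at [0.6178 0.2336 0.2413] yaw 1.832 gap 0.0653 F [-0.  -0.1 -0.1] j6 -0.02 t 28.4
  call [14.1, 1.2, 0.9, 0.01] rows 4 dest yaw 1.82
  call [5.8, 0.0, 0.0, -0.0] rows 2 dest yaw 1.82
[(0.79, [0.4689, -0.1408, 0.0194])]
```

View pics/w7.png

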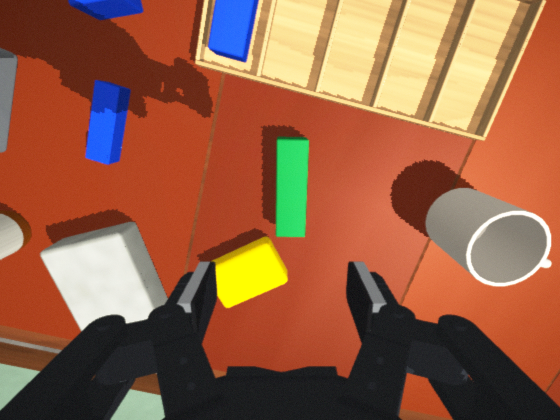

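The blue sample lies flat in the first cell, at (233,25). The green blank is at (292,188), and the other four cells are empty.

```bash
python3 -m jog '[[[14.1,1.2,0.9,0.01,0,0],[14.1,1.2,0.9,0.01,0,0],[14.1,1.2,0.9,0.01,0,0],[14.1,1.2,0.9,0.01,0,0],[14.1,1.2,0.9,0.01,0,0]]]'
python3 -c "
from h import *
plan(.6238,.2473,.043,1.822)"
```

```text
clock: 28.95
tool_pos: [0.6236, 0.2475, 0.1018]
tool_rot: [-0.089, 0.702, 0.088, 0.701]
ft_force: [-0.5, 0.5, -0.1]
finger_gap: 0.0652
at [0.6236 0.2475 0.1018] yaw 1.822 gap 0.0652 F [-0.5  0.5 -0.1] j6 0.01 t 28.95
  call [5.9, -0.0, 0.0, -0.0] rows 2 dest yaw 1.82
```

```bash
python3 -m jog '[[[5.9,0,0,0,0,0],[5.9,0,0,0,0,0],[5.9,0,0,0,0,0],[5.9,0,0,0,0,0]]]'
python3 -m jog '[[[0,0,0,0,0,0],[0,0,0,0,0,0],[0,0,0,0,0,0],[0,0,0,0,0,0],[0,0,0,0,0,0]]]' 255 60
python3 -m jog '[[[0,0,0,0,0,0],[-5,0,0,0,0,0],[-10,0,0,0,0,0],[-15,0,0,0,0,0],[-15,0,0,0,0,0]]]'
python3 -c "
from h import *
plan(.4545,.273,.19,1.586)"
```

```text
clock: 29.35
tool_pos: [0.6258, 0.2481, 0.0446]
tool_rot: [-0.088, 0.7, 0.089, 0.703]
ft_force: [-0.3, -0.0, -0.2]
finger_gap: 0.0655
clock: 29.85
tool_pos: [0.6258, 0.2483, 0.0441]
tool_rot: [-0.088, 0.7, 0.089, 0.703]
ft_force: [-0.8, 0.0, 6.1]
finger_gap: 0.0321
clock: 30.35
tool_pos: [0.6284, 0.2491, 0.2015]
tool_rot: [-0.088, 0.696, 0.089, 0.707]
ft_force: [0.6, -0.1, -1.6]
finger_gap: 0.0322
at [0.6284 0.2491 0.2015] yaw 1.822 gap 0.0322 F [ 0.6 -0.1 -1.6] j6 0.01 t 30.35
  call [1.1, 6.6, -16.2, 0.24] rows 4 dest yaw 1.59
```

```bash
python3 -m jog '[[[1,6.6,-16.2,0.24,0,0],[1,6.6,-16.2,0.24,0,0],[1,6.6,-16.2,0.24,0,0],[1,6.6,-16.2,0.24,0,0],[1,6.6,-16.2,0.24,0,0]]]'
python3 -c "
from h import *
plan(.4545,.273,.06,1.586)"
```

```text
clock: 30.85
tool_pos: [0.4466, 0.2717, 0.1816]
tool_rot: [-0.005, 0.708, 0.005, 0.706]
ft_force: [0.5, -0.2, -1.8]
finger_gap: 0.0322
at [0.4466 0.2717 0.1816] yaw 1.585 gap 0.0322 F [ 0.5 -0.2 -1.8] j6 0.38 t 30.85
  call [12.2, 0.1, 0.8, -0.0] rows 3 dest yaw 1.59
```

```bash
python3 -m jog '[[[5,0.1,0.4,0,0,0],[8,0.1,0.4,0,0,0],[10,0.1,0.4,0,0,0],[10,0.1,0.4,0,0,0],[10,0.1,0.4,0,0,0]]]'
python3 -c "
from h import *
plan(.4545,.273,.052,1.586)"
```

```text
clock: 31.35
tool_pos: [0.4557, 0.2726, 0.082]
tool_rot: [-0.004, 0.707, 0.004, 0.707]
ft_force: [-0.5, -0.3, -0.7]
finger_gap: 0.0323
at [0.4557 0.2726 0.082 ] yaw 1.582 gap 0.0323 F [-0.5 -0.3 -0.7] j6 0.38 t 31.35
  call [3.0, 0.0, -0.1, -0.0] rows 1 dest yaw 1.59
```

```bash
python3 -m jog '[[[1,0,-0.1,0,0,0],[2,0,-0.1,0,0,0],[2.8,0,-0.1,0,0,0],[3.1,0,-0.1,0,0,0],[3.1,0,-0.1,0,0,0]]]'
python3 -m jog '[[[0.1,0,0,0,0,0],[0.1,0,0,0,0,0]]]' | egrep 'pos|force'
```

```text
clock: 31.85
tool_pos: [0.4536, 0.2724, 0.0502]
tool_rot: [-0.004, 0.708, 0.004, 0.707]
ft_force: [0.4, -0.8, -1.3]
finger_gap: 0.0326
tool_pos: [0.4543, 0.2727, 0.05]
ft_force: [0.4, 0.5, -2.0]
```

```bash
python3 -m jog '[[[0.1,0,0,0,0,0],[0.2,0,0,0,0,0],[0.2,0,0,0,0,0]]]' | egrep 'pos|force'
python3 -m jog '[[[0,0,0,0,0,0],[0,0,0,0,0,0],[0,0,0,0,0,0],[0,0,0,0,0,0]]]' 115
python3 -m jog '[[[-4,0,0,0,0,0],[-9,0,0,0,0,0],[-14,0,0,0,0,0],[-20,0,0,0,0,0],[-20,0,0,0,0,0]]]'
python3 -c "
from h import *
plan(.46,-.135,.25,1.826,P=([.4545,.273,.25],1.585))"
```

```text
tool_pos: [0.4544, 0.2728, 0.049]
ft_force: [-3.1, -0.9, 7.9]
clock: 32.75
tool_pos: [0.4541, 0.2726, 0.0477]
tool_rot: [-0.004, 0.707, 0.004, 0.707]
ft_force: [-0.9, -0.2, 0.3]
finger_gap: 0.047
clock: 33.25
tool_pos: [0.4566, 0.2737, 0.2542]
tool_rot: [-0.003, 0.704, 0.005, 0.71]
ft_force: [0.9, 0.7, -0.3]
finger_gap: 0.0471
  call [0.0, -20.4, -0.0, -0.12] rows 5 dest yaw 1.83
  call [0.0, -20.3, -2.5, -0.12] rows 5 dest yaw 1.83
```

```bash
python3 -m jog '[[[0,-20.4,0,-0.12,0,0],[0,-20.4,0,-0.12,0,0],[0,-20.4,0,-0.12,0,0],[0,-20.4,0,-0.12,0,0],[0,-20.4,0,-0.12,0,0]]]' 60 >/dev/null
python3 -m jog '[[[0,-20.3,-2.5,-0.12,0,0],[0,-20.3,-2.5,-0.12,0,0],[0,-20.3,-2.5,-0.12,0,0],[0,-20.3,-2.5,-0.12,0,0],[0,-20.3,-2.5,-0.12,0,0]]]'
python3 -m jog '[[[0,0,0,0,0,0],[0,0,0,0,0,0]]]' >/dev/null
python3 - <<'E'
from h import *
V={}
V['wrist']=pic('wrist','w8.png')[1]
D=models.masks_of('blank_a','wrist'); p=V['wrist']
for d in D:
    vv,uu=np.nonzero(d['pixels']); q=ray(p,uu.mean(),vv.mean(),.02); print(round(d['score'],2),len(uu),q)
    if q[1]<0:
        x,y,a,k=fitbox([(p,d['pixels'])],q[0],q[1],(.11,.034,.034)); print(x,y,a,k); plan(x,y,.1,a+np.pi/2)
E
```

```text
clock: 34.25
tool_pos: [0.4584, -0.1402, 0.2472]
tool_rot: [-0.087, 0.702, 0.086, 0.702]
ft_force: [-0.3, 0.7, -1.2]
finger_gap: 0.0653
```

View pics/w8.png

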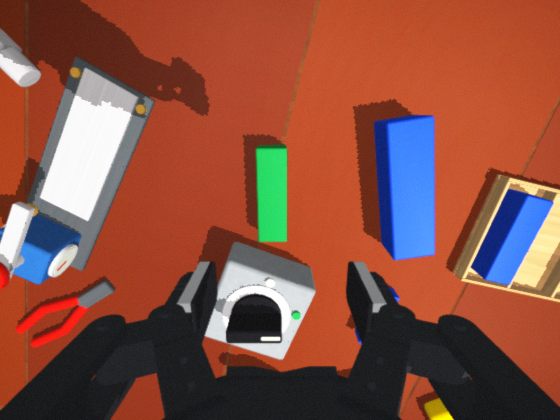

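Run:
```python
from h import *
im,p=pic('wrist')
hsv=cv2.cvtColor(im,cv2.COLOR_RGB2HSV); g=cv2.inRange(hsv,(50,120,40),(75,255,255))
n,l,st,c=cv2.connectedComponentsWithStats(g)
for i in range(1,n):
    if st[i,4]>300:
        q=ray(p,*c[i],.02); print(st[i],q)
        x,y,a,k=fitbox([(p,l==i)],q[0],q[1],(.11,.034,.034)); print(x,y,a,k); plan(x,y,.1,a+np.pi/2)
```

```text
[ 256  145   31   96 2864] [ 0.47282073 -0.14222881  0.02      ]
0.4756 -0.1411 0.2563 0.9639
at [ 0.4582 -0.1342  0.2478] yaw 1.825 gap 0.0656 F [-0.4 -0.2 -0.2] j6 -0.71 t 34.6
  call [14.8, -1.1, 1.5, -0.0] rows 4 dest yaw 1.83
```

The green blank shows at (271,195), unmoved. The blue sample is in its cell at (512,235), and the bar's white line at (270,338) is on the green-dot side. I'll pick up the green.

```bash
python3 -m jog '[[[14.8,-1.0,1.5,0,0,0],[14.8,-1,1.5,0,0,0],[14.8,-1,1.5,0,0,0],[14.8,-1,1.5,0,0,0],[14.8,-1,1.5,0,0,0]]]'
python3 -m jog '[[[2,0,0,0,0,0],[4,0,0,0,0,0],[5.6,0,0,0,0,0],[5.6,0,0,0,0,0],[5.6,0,0,0,0,0]]]'
python3 -c "
from h import *
plan(.4756,-.1411,.043,1.826)"
```

```text
clock: 35.1
tool_pos: [0.4747, -0.1405, 0.1001]
tool_rot: [-0.089, 0.702, 0.09, 0.701]
ft_force: [-0.3, -0.4, 0.5]
finger_gap: 0.0656
clock: 35.6
tool_pos: [0.4768, -0.1423, 0.0464]
tool_rot: [-0.089, 0.7, 0.088, 0.703]
ft_force: [-0.0, 1.1, 0.6]
finger_gap: 0.065
at [ 0.4768 -0.1423  0.0464] yaw 1.823 gap 0.065 F [-0.   1.1  0.6] j6 -0.7 t 35.6
  call [0.3, 0.1, -0.1, -0.0] rows 1 dest yaw 1.83
```

```bash
python3 -m jog '[[[0.2,0.1,-0.1,0,0,0],[0.2,0.1,-0.1,0,0,0],[0.2,0.1,-0.1,0,0,0],[0.2,0.1,-0.1,0,0,0],[0.2,0.1,-0.1,0,0,0]]]' 255 60
python3 -m jog '[[[0,0,0,0,0,0],[-5,0,0,0,0,0],[-10,0,0,0,0,0],[-15,0,0,0,0,0],[-18,0,0,0,0,0]]]'
python3 -c "
from h import *
plan(.4526,.397,.225,1.586,P=([.4757,-.1413,.225],1.825))"
```

```text
clock: 36.1
tool_pos: [0.4748, -0.1415, 0.0434]
tool_rot: [-0.089, 0.701, 0.088, 0.702]
ft_force: [-2.1, 0.7, 7.7]
finger_gap: 0.0326
clock: 36.6
tool_pos: [0.4749, -0.1416, 0.2263]
tool_rot: [-0.09, 0.7, 0.088, 0.703]
ft_force: [0.7, -0.3, -0.8]
finger_gap: 0.0321
  call [0.0, 17.6, 3.8, 0.08] rows 4 dest yaw 1.59
  call [0.0, 17.8, 2.4, 0.08] rows 4 dest yaw 1.59
  call [0.0, 17.9, 0.9, 0.08] rows 4 dest yaw 1.59
```

```bash
python3 -m jog '[[[0,17.6,3.8,0.08,0,0],[0,17.6,3.8,0.08,0,0],[0,17.6,3.8,0.08,0,0],[0,17.6,3.8,0.08,0,0]]]' | grep gap
python3 -m jog '[[[0,17.8,2.4,0.08,0,0],[0,17.8,2.4,0.08,0,0],[0,17.8,2.4,0.08,0,0],[0,17.8,2.4,0.08,0,0]]]' | grep gap
python3 -m jog '[[[0,17.9,0.9,0.08,0,0],[0,17.9,0.9,0.08,0,0],[0,17.9,0.9,0.08,0,0],[0,17.9,0.9,0.08,0,0],[0,17.9,0.9,0.08,0,0]]]'
python3 -m jog '[[[0,0,0,0,0,0],[0,0,0,0,0,0]]]' >/dev/null
python3 -c "
from h import *
plan(.4526,.397,.08,1.586)"
```

```text
finger_gap: 0.0325
finger_gap: 0.0322
clock: 37.9
tool_pos: [0.4521, 0.401, 0.2214]
tool_rot: [-0.005, 0.707, 0.006, 0.707]
ft_force: [-0.8, -0.4, -1.5]
finger_gap: 0.0323
at [0.4529 0.3964 0.2217] yaw 1.581 gap 0.0325 F [ 0.3 -0.1 -1.3] j6 0.58 t 38.1
  call [14.2, 0.1, -0.0, -0.0] rows 4 dest yaw 1.59
```

```bash
python3 -m jog '[[[5,0,0,0,0,0],[10,0,0,0,0,0],[14,0,0,0,0,0],[14,0,0,0,0,0],[14,0,0,0,0,0]]]'
python3 -m jog '[[[1,0,0,0,0,0],[2,0,0,0,0,0],[2.8,0,0,0,0,0],[3.1,0,0,0,0,0],[3.1,0,0,0,0,0]]]'
python3 -c "
from h import *
plan(.4526,.397,.05,1.586)"
```

```text
clock: 38.6
tool_pos: [0.4532, 0.3962, 0.0824]
tool_rot: [-0.004, 0.707, 0.003, 0.707]
ft_force: [1.4, 0.2, -0.9]
finger_gap: 0.0324
clock: 39.1
tool_pos: [0.4526, 0.3972, 0.0503]
tool_rot: [-0.004, 0.707, 0.004, 0.707]
ft_force: [-0.9, -0.1, -1.0]
finger_gap: 0.0327
at [0.4526 0.3972 0.0503] yaw 1.582 gap 0.0327 F [-0.9 -0.1 -1. ] j6 0.58 t 39.1
  call [0.0, -0.0, -0.0, -0.0] rows 1 dest yaw 1.59
```

```bash
python3 -m jog '[[[0.1,0,0,0,0,0],[0.2,0,0,0,0,0],[0.3,0,0,0,0,0],[0.3,0,0,0,0,0]]]' | egrep 'pos|force'
python3 -m jog '[[[0,0,0,0,0,0],[0,0,0,0,0,0],[0,0,0,0,0,0],[0,0,0,0,0,0]]]' 115
python3 -m jog '[[[-4,0,0,0,0,0],[-9,0,0,0,0,0],[-14,0,0,0,0,0],[-20,0,0,0,0,0],[-20,0,0,0,0,0]]]'
python3 -c "
from h import *
plan(.611,-.127,.25,.24,P=([.4526,.397,.249],1.585))"
```

```text
tool_pos: [0.4532, 0.3976, 0.0484]
ft_force: [-0.3, -0.3, 2.4]
clock: 39.9
tool_pos: [0.453, 0.3973, 0.0478]
tool_rot: [-0.004, 0.707, 0.004, 0.707]
ft_force: [-0.1, -0.3, -0.6]
finger_gap: 0.047
clock: 40.4
tool_pos: [0.4553, 0.3989, 0.255]
tool_rot: [-0.002, 0.704, 0.006, 0.71]
ft_force: [0.7, 0.8, 0.8]
finger_gap: 0.0469
  call [-0.0, -17.5, 5.0, 0.45] rows 5 dest yaw 0.24
  call [-0.0, -13.6, 12.1, 0.45] rows 5 dest yaw 0.24
  call [-0.0, -7.0, 16.8, 0.45] rows 5 dest yaw 0.24
```

```bash
python3 -m jog '[[[0,-17.5,5,0.45,0,0],[0,-17.5,5,0.45,0,0],[0,-17.5,5,0.45,0,0],[0,-17.5,5,0.45,0,0],[0,-17.5,5,0.45,0,0]]]' 0 >/dev/null
python3 -m jog '[[[0,-13.6,12.1,0.45,0,0],[0,-13.6,12.1,0.45,0,0],[0,-13.6,12.1,0.45,0,0],[0,-13.6,12.1,0.45,0,0],[0,-13.6,12.1,0.45,0,0]]]' >/dev/null
python3 -m jog '[[[0,-7,16.8,0.45,0,0],[0,-7,16.8,0.45,0,0],[0,-7,16.8,0.45,0,0],[0,-7,16.8,0.45,0,0],[0,-7,16.8,0.45,0,0]]]' >/dev/null
python3 -m jog '[[[0,0,0,0,0,0],[0,0,0,0,0,0]]]'
python3 - <<'E'
from h import *
plan(.612,-.127,.098,.24)
im,p=pic('wrist','w9.png'); im2,p2=pic('scene','s9.png'); im3,p3=pic('side')
u,v=proj(p2,[.4545,.273,.03]).astype(int); b=cv2.resize(im2[v-50:v+50,u-60:u+60],(240,200),interpolation=cv2.INTER_CUBIC)
u,v=proj(p3,[.4545,.273,.03]).astype(int); c=cv2.resize(im3[v-55:v+55,u-60:u+60],(240,220),interpolation=cv2.INTER_CUBIC)
cv2.imwrite('pics/m9.png',np.hstack([im,np.vstack([b,c])])[:,:,::-1])
E
```

```text
clock: 42.1
tool_pos: [0.608, -0.1242, 0.2476]
tool_rot: [0.438, 0.555, -0.438, 0.555]
ft_force: [-0.4, 0.1, 0.1]
finger_gap: 0.0853
at [ 0.608  -0.1242  0.2476] yaw 0.234 gap 0.0853 F [-0.4  0.1  0.1] j6 1.01 t 42.1
  call [15.0, 0.3, 0.4, -0.01] rows 4 dest yaw 0.24
```

View pics/m9.png

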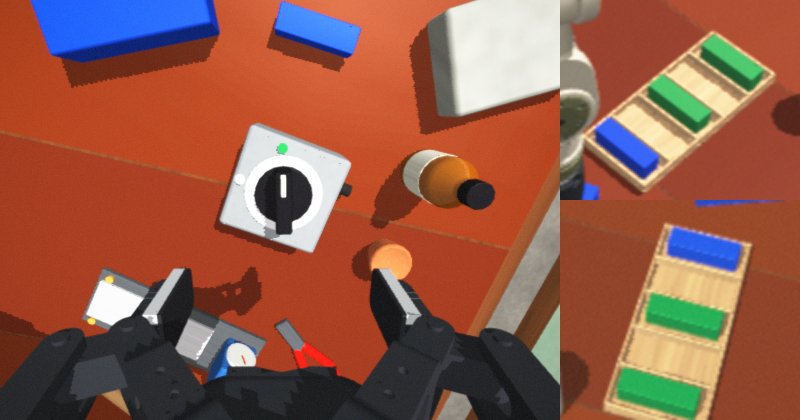

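All three blanks lie flat in separate cells, and the knob line at (283,185) points to the green dot at (282,149). Now I'll turn the switch off.

```bash
python3 -m jog '[[[12,0.3,0.3,0,0,0],[12,0.3,0.3,0,0,0],[12,0.3,0.3,0,0,0],[12,0.3,0.3,0,0,0],[12,0.3,0.3,0,0,0]]]' 100
python3 -m jog '[[[2.9,0,0,0,0,0],[2.9,0,0,0,0,0],[2.9,0,0,0,0,0]]]' 
python3 -m jog '[[[0,0,0,0,0,0],[0,0,0,0,0,0],[0,0,0,0,0,0],[0,0,0,0,0,0],[0,0,0,0,0,0]]]' 255 60
python3 -m jog '[[[0,0,0,-0.14,0,0],[0,0,0,-0.28,0,0],[0,0,0,-0.42,0,0],[0,0,0,-0.56,0,0],[0,0,0,-0.7,0,0]]]'
python3 -m jog '[[[0,0,0,-0.14,0,0],[0,0,0,-0.28,0,0],[0,0,0,-0.42,0,0],[0,0,0,-0.47,0,0],[0,0,0,-0.47,0,0]]]'
python3 -m jog '[[[0,0,0,0,0,0],[0,0,0,0,0,0],[0,0,0,0,0,0],[0,0,0,0,0,0]]]' 100
python3 -m jog '[[[-5,0,0,0,0,0],[-10,0,0,0,0,0],[-15,0,0,0,0,0],[-16,0,0,0,0,0],[-16,0,0,0,0,0]]]'
python3 -c "
from h import *
im,p=pic('wrist','w10.png'); im2,p2=pic('scene','s10.png')
cv2.imwrite('pics/m10.png',np.hstack([im[60:300,140:440],im2[80:320,100:400]])[:,:,::-1])"
```

```text
clock: 42.75
tool_pos: [0.6121, -0.1277, 0.1286]
tool_rot: [0.439, 0.555, -0.438, 0.555]
ft_force: [0.6, -0.2, 0.1]
finger_gap: 0.0517
clock: 43.05
tool_pos: [0.6125, -0.1283, 0.1006]
tool_rot: [0.439, 0.554, -0.439, 0.555]
ft_force: [0.5, -0.5, 0.0]
finger_gap: 0.0518
clock: 43.55
tool_pos: [0.6112, -0.1291, 0.1006]
tool_rot: [0.438, 0.554, -0.439, 0.555]
ft_force: [-5.5, -2.2, 8.0]
finger_gap: 0.0145
clock: 44.05
tool_pos: [0.6127, -0.128, 0.1006]
tool_rot: [0.22, 0.671, -0.22, 0.673]
ft_force: [-0.1, 2.8, 3.8]
finger_gap: 0.015
clock: 44.55
tool_pos: [0.6132, -0.1268, 0.1006]
tool_rot: [0.06, 0.703, -0.058, 0.706]
ft_force: [0.8, 5.5, 3.9]
finger_gap: 0.015
clock: 44.95
tool_pos: [0.6118, -0.1286, 0.0988]
tool_rot: [0.06, 0.705, -0.06, 0.705]
ft_force: [0.1, 0.7, -0.1]
finger_gap: 0.0517
clock: 45.45
tool_pos: [0.6132, -0.129, 0.2617]
tool_rot: [0.059, 0.703, -0.06, 0.706]
ft_force: [0.6, -0.6, -1.2]
finger_gap: 0.0517
```

View pics/m10.png

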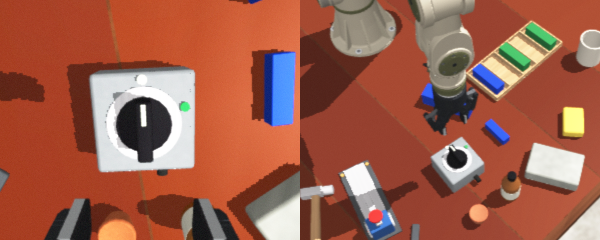

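The knob line (143,115) points to the white dot (141,78), so the switch is off. The three blanks are in the box and the gauge is up and empty. Neither camera showed any other green blank with the arm in its different positions. Handing in.

```bash
python3 -c "
from h import *
print(bot.close_job(), status.sense()['clock'])"
```

```text
the job is handed in; nothing more can be done
the job is handed in; nothing more can be done
```

The job is done and handed in at about 45 s of the 208 s allowed.

- **Switch on:** I turned the knob clockwise to on. The wrist picture showed its white line on the green dot.
- **Reading:** I set the blue sample down 40 mm short on the anvil and slid it in. I pressed the red pad down about 24 mm, where z stopped and the force rose from 5 to about 12 N, so the foot rested on the blank. I let it go, and the detectors then placed the pad and foot back at their raised heights.
- **Putting away:** I drew the sample out and laid it in the stock box, followed by the only two green blanks found. They went in the first, third and fifth cells.
- **Switch off:** I turned the knob back anticlockwise. The last picture shows the line on the white dot, all three blanks flat in separate cells, and no bystander visibly moved.

**Checks that failed or disagreed:**
- The gauge joint cannot be read, so the 24 mm reading comes from force and height only.
- The silhouette fits put the sample about 3 to 5 mm short of the anvil's middle, still well under the foot.
- One wrist fit of the sample on the anvil failed. The detector also missed the second green blank once and the sample in its cell once. I found the green blank by colour, and the sample was plain to see in the same picture.

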